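# Match a bearing cone to its cup and rock it

## Robot

A 7-joint arm with a two-finger parallel gripper is mounted at the origin on the work surface. World frame = base frame: x ahead of the robot, y to its left, z up, the work surface at z = 0. Lengths are in m, angles in rad, forces in N, time in s.
With the tool pointing down it reaches from about 0.4 to 0.875 m from the base axis. Payload 4.4 kg.
Tool frame: the origin (TCP) lies between the finger pads; the fingertips stand 25 mm ahead of it and the grasp point (between the pads) lies 6 mm ahead of it; z points along the fingers, y is the line along which they close (so a half turn about z gives the same grasp; the last joint's range is limited). The gripper opens to 85 mm and grips with 20 to 120 N. Pads are 22 mm wide; open, the fingers measure 114 mm over their backs; the gripper's body (76 mm by 85 mm) begins 54 mm behind the grasp point. The pads swing forward as they close: fully open they stand 13 mm farther back than shut.
Start: joints at [-1.385, 0.628, 0.038, 1.517, -0.027, 0.996, -0.02], TCP at [0.162, 0.63, 0.256] pointing down, gripper open.
Joint ranges: [-3.06, 3.06], [-0.37, 2.12], [-1.25, 1.32], [0.18, 2.47], [-1.1, 4.24], [0.23, 1.98], [-2.94, 2.94]. Speed limits (rad/s): [2.57, 2.57, 3.14, 3.14, 3.14, 3.14, 3.14].

## Interface

Orientations are given as a unit quaternion [w, x, y, z].
In Python, from workcell import manip, observe, get_image, camera_info, job_done, models gives the robot as it stands. The module is installed in compiled form; this text tells all that it offers. Calls block until the motion is done:
- manip.reach(position, orientation): joint-space move of the TCP to a pose.
- manip.line_to(position, rot=None, velocity=0.15, force_limit=None): straight line of the TCP; rot=None keeps the orientation; velocity is the mean speed in m/s. With force_limit (N) it stops when the force on the tool has changed by that much, and returns True; else False.
- manip.movej(angles): joint-space move.
- manip.set_gripper(opening): finger opening in m; the grip force is fixed at half the most; returns when the fingers have stopped.
- manip.dwell(seconds).
- manip.inverse_kinematics(position, orientation): joint angles nearest the present ones, or None.
- observe(): the state.
- get_image(name): name is "scene" or "top"; returns (picture, depth): 400x640x3 uint8, blue, green, red; 400x640 float32, m along the optical axis (not along the pixel's ray), 0 where there is no reading.
- camera_info(name): a dict with "mtx" (3x3 intrinsics, pixels), "view" (4x4, takes a point from world to camera coordinates). Camera axes: x right, y down, z forward; pixel columns grow to the right and rows downward; lengths in m; the calibration is good to about 2 mm. A picture is of the moment at which its call begins. camera_info takes no time and is no camera call.
A pose or a line that the arm cannot do raises manip.Unreachable and nothing moves.
- job_done(): hands the job in; it is judged then, once.
Trained networks look in the newest picture that a camera, given by its name, has taken for a name from the list of things; names that differ only in an ending like _2 or _b are one class to them, and where a whole thing is asked for, a point or a joint stands for the part that bears it (a point fixed in the world has none). Each returns a list of dicts, best first, with "confidence" (0 to 1); they miss things now and then, are a little off and sometimes report something else, mostly with a low value. They report only what shows in the picture. A call takes as long as a camera call. They do not tell look-alikes from the thing itself.
- models.cut_out(label, camera): "region" (400x640 bool, what is visible of it).
- models.place_of(label, camera): "xyz" ([x, y, z] in m, in world coordinates, good to about 4 mm: a listed point, or the origin of a listed thing).
The state is a dict: "time": time; "joint_pos": joint angles; "qd": joint speeds; "effort": joint torques, N m; "eef_pos": TCP position; "eef_rot": TCP orientation; "ft_force": force on the tool from outside, world axes, zero at the start; "moment": the same for the moment, N m; "opening": finger opening in m; "grasp_force": force on a finger pad.
Only numpy, scipy, OpenCV 4.12 (cv2) and the standard library are available. Lean on these libraries where they do the work, as an engineer would, in place of code of your own. Each camera call takes 0.05 s, during which the arm holds its last target. There are 200 camera calls.

## Task

Slide the bearing cone with the red sleeve along its stand into the larger of the two cups, the one it matches, until it sits fully home; do not lift it off the stand. Then check that it is not wedged: push the sleeve from inside its bore to rock the cone away from the robot until its edge lifts about a centimetre, let it drop home, rock it as much towards the robot, and leave it sitting home and upright. Leave everything else where it is.

Things in the scene. Friction and masses are not known exactly. Their poses are not given: they have to be found in the camera images.
- cone: Loose bearing cone, about 0.5 kg, small end down. Oiled steel taper 84 mm diameter at the bottom, 109 mm at 14 mm up; brass flange 114 mm diameter, 14 to 20 mm up; open red sleeve, 92 mm outside, 74 mm bore, 20 to 84 mm up. Origin: centre of its underside, z up its axis, yaw arbitrary. Starts on the deck, origin 50 mm above the counter; pushed over the large cup's edge it tilts in, pushed on it drops home.
- cone_top (a point): Centre of the sleeve's open mouth, 84 mm above the cone's origin. In the cup, pushing outward inside the bore near the sleeve's top (about 4 N) tips the cone on the cup's rim: 6 mm of travel tips it about 0.1 rad; let go, it falls home by itself. Pushed from outside, friction at the finger holds it down instead.
- stand: Fixed grey deck 136 (x) by 150 mm (y), top 50 mm above the counter. Origin: its middle at counter height; x points away from the robot (within 0.3 rad), y runs from cup to cup. Rails 190 mm long along y, inner faces 61 mm either side of the middle, tops 80 mm above the counter, guide the cone's flange. Cups at y = +138 and -138 mm, either way round; base plate 160 x 430 mm.
- cup_large: Fixed blue block 124 mm square, 50 mm high, with the matching steel cup: 106 mm mouth level with the deck, narrowing to 85 mm at 14 mm depth, where it has a floor. Origin: on the cup's axis at counter height; x, y parallel to the stand's. Fully home the cone's origin is on this axis, 38 mm above the counter, its flange 2 mm above the rim.
- cup_small: Same block with a 76 mm mouth: the wrong cup, too small for the cone to enter. Origin as for the large one.
- carton: Loose bystander: cardboard box 70 x 110 x 45 mm beyond the stand. Origin at the centre of its underside.
- spare_race: Loose bystander: steel ring 80 mm diameter, 22 mm high, on the robot's side of the stand. Origin at the centre of its underside.
- stapler: Loose bystander: white and black stapler 130 x 34 x 42 mm beyond the stand. Origin at the centre of its underside.
- grease_tin: Loose bystander: tin 90 mm diameter, 90 mm high, to the robot's right. Origin at the centre of its underside.
- spray_a: Loose bystander: red spray can 58 mm diameter, 190 mm high, far left. Origin at the centre of its underside.
- spray_b: Loose bystander: red spray can 58 mm diameter, 190 mm high, far left. Origin at the centre of its underside.
- wrench: Loose bystander: wrench lying to the robot's right.
Not all that is in view belongs to the job. Leave any brown or turquoise look-alike of the cone alone.

How it is judged:
On the way, in this order (a step that is already met when the one before it is completed fails the run):
1. the cone sits home in the large cup (horizontal distance between cone and cup_large below 0.006 m and z of cone in the frame of cup_large below 0.042 m and angle between cone's own z axis and vertical below 0.06 rad), for 0.2 s.
2. it is rocked away from the robot in the cup (angle between cone's own z axis and vertical above 0.07 rad and x of cone_top in the frame of cup_large above 0.0015 m and horizontal distance between cone and cup_large below 0.03 m), for 0.05 s.
3. it drops home again (all of step 1), for 0.1 s.
4. it is rocked towards the robot in the cup (angle between cone's own z axis and vertical above 0.07 rad and x of cone_top in the frame of cup_large below -0.0015 m and horizontal distance between cone and cup_large below 0.03 m), for 0.05 s.
At the end, for the whole second after the job is handed in: The cone sits at rest in the large cup, within 6 mm of its axis and 4 mm of full depth, upright within 0.06 rad, after rocking in it by over 0.07 rad away from the robot, dropping home, and rocking towards the robot (all of step 3 and z of cone in the frame of cup_large above 0.03 m and linear speed of cone below 0.02 m/s); the robot touches nothing.
It fails at once if the cone is lifted more than 40 mm above the deck (height (world z) of cone above 0.09 m).
It fails at once if the cone is tipped over or falls off the stand (angle between cone's own z axis and vertical above 0.9 rad or height (world z) of cone below 0.005 m).
It fails at once if a bystander is moved by more than 30 mm (distance of any of carton, spare_race, stapler, grease_tin, spray_a, spray_b, wrench from where it was at the start of the episode above 0.03 m).
It also fails if it takes over 72 s, if anything falls off the work surface, if the arm or the gripper's body presses on something with over 40 N, if the wrist force passes 120 N, or if a joint passes its speed limit or range.

## Working session

There is one attempt and no reset: what is moved stays moved. The work goes in short steps, each a Python script; the robot and the scene stay as the last script left them, time stands still between calls to the robot, and variables do not carry over. Pictures are saved under pics/ and viewed, at most 10 in all, crops included, and the job is handed in when it is done.

```bash
mkdir -p pics; python3 - <<'E'
from workcell import *
import cv2,numpy as np
for c in("scene","top"):
    im,d=get_image(c);cv2.imwrite(f"pics/{c}0.png",im)
    np.savez(f"{c}0.npz",im=im,d=d)
    for l in("cone","cone_top","stand","cup_large","cup_small"):
        print(c,l,[(np.round(r["xyz"],3).tolist(),round(r["confidence"],2)) for r in models.place_of(l,c)])
    print(camera_info(c))
o=observe();print(o["time"],o["eef_pos"],o["eef_rot"],o["opening"])
E
```

```text
scene cone [([0.547, -0.1, 0.049], 0.95), ([0.318, 0.135, -0.003], 0.82), ([0.367, -0.237, -0.006], 0.74)]
scene cone_top [([0.314, 0.137, 0.085], 0.82), ([0.61, 0.418, 0.001], 0.72), ([0.545, -0.107, 0.139], 0.67), ([0.366, -0.234, 0.088], 0.62)]
scene stand [([0.544, -0.09, 0.001], 0.62)]
scene cup_large [([0.538, 0.049, 0.0], 0.94)]
scene cup_small [([0.549, -0.225, 0.004], 0.82)]
{'mtx': array([[447.65346549,   0.        , 326.85854196],
       [  0.        , 447.65346549, 203.97972985],
       [  0.        ,   0.        ,   1.        ]]), 'view': array([[ 0.18214264,  0.98312596, -0.01695287, -0.06932449],
       [ 0.71681788, -0.14456622, -0.68210903, -0.30600417],
       [-0.67304991,  0.11208902, -0.73105395,  1.83344282],
       [ 0.        ,  0.        ,  0.        ,  1.        ]])}
top cone [([0.547, -0.108, 0.048], 0.92), ([0.367, -0.232, 0.002], 0.88), ([0.313, 0.137, -0.001], 0.62)]
top cone_top [([0.315, 0.137, 0.082], 0.63), ([0.547, -0.108, 0.136], 0.57), ([0.368, -0.235, 0.085], 0.56)]
top stand [([0.548, -0.086, -0.0], 0.88)]
top cup_large [([0.542, 0.046, -0.0], 0.69)]
top cup_small [([0.548, -0.224, -0.003], 0.94)]
{'mtx': array([[399.72532006,   0.        , 318.66810699],
       [  0.        , 399.72532006, 195.51848291],
       [  0.        ,   0.        ,   1.        ]]), 'view': array([[ 0.02274319, -0.99971385, -0.00741447, -0.00463133],
       [-0.98684775, -0.021262  , -0.1602481 ,  0.57079074],
       [ 0.16004459,  0.01096151, -0.98704892,  1.10242571],
       [ 0.        ,  0.        ,  0.        ,  1.        ]])}
0.6 [0.16194081 0.62951957 0.25632789] [-1.17898388e-05  1.25607705e-01  9.92079989e-01  2.03005601e-05] 0.0855167909267312
```

View pics/top0.png

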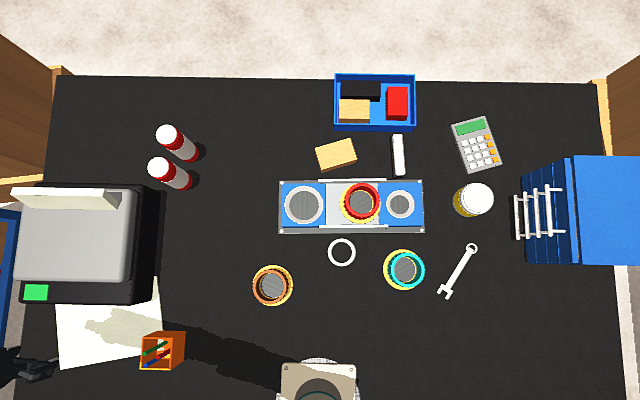

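View pics/scene0.png

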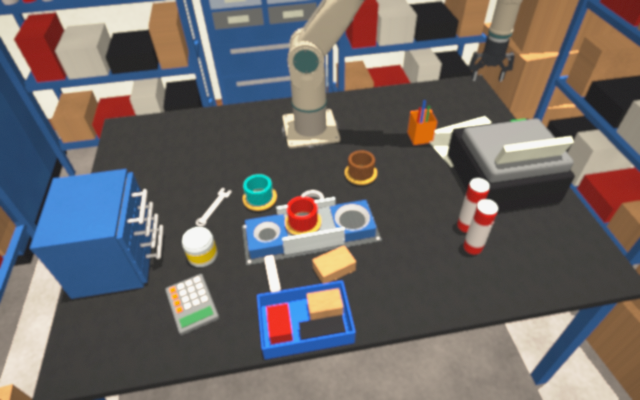

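Candidates in the top view: red sleeve (361,202) on the deck, brown (272,286) and turquoise (404,270) on the counter. I choose the red one. The larger cup is at (303,205), the smaller at (400,205). Next is the check crop, plus a depth-based refinement of the sleeve and cup centres.

```bash
cat >h.py <<'E'
from workcell import *
import cv2,numpy as np
def pts(c,im=None,d=None):
    if im is None: im,d=get_image(c)
    k=camera_info(c);M=k["mtx"];V=k["view"]
    v,u=np.mgrid[:400,:640]
    P=np.stack([(u-M[0,2])/M[0,0]*d,(v-M[1,2])/M[1,1]*d,d],-1)-V[:3,3]
    return im,P@V[:3,:3]
def red(c="top"):
    im,P=pts(c);h=cv2.cvtColor(im,cv2.COLOR_BGR2HSV)
    m=((h[...,0]<6)|(h[...,0]>174))&(h[...,1]>150)&(h[...,2]>60)
    m&=(abs(P[...,0]-.545)<.09)&(abs(P[...,1]+.03)<.2)&(P[...,2]>.06)
    Q=P[m];zt=np.percentile(Q[:,2],95);T=Q[Q[:,2]>zt-.006]
    (x,y),r=cv2.minEnclosingCircle(T[:,:2].astype(np.float32))
    A=np.c_[T[:,:2]-[x,y],np.ones(len(T))];n=np.linalg.lstsq(A,T[:,2],rcond=None)[0]
    return x,y,r,n   # n: slopes and top height
E
python3 - <<'E'
from h import *
z=np.load("top0.npz");im,P=pts("top",z["im"],z["d"])
print(red())
# cup blocks: blue, height ~.05
h=cv2.cvtColor(im,cv2.COLOR_BGR2HSV)
m=(h[...,0]>95)&(h[...,0]<125)&(h[...,1]>120)&(abs(P[...,2]-.05)<.012)&(abs(P[...,0]-.545)<.09)&(P[...,1]<.13)&(P[...,1]>-.31)
Q=P[m][:,:2]
for s in(Q[:,1]>-.05,Q[:,1]<-.12): print(cv2.minAreaRect((Q[s]*1000).astype(np.float32)))
cv2.imwrite("pics/crop1.png",cv2.resize(im[165:245,265:440],None,fx=4,fy=4,interpolation=2))
E
```

```text
(0.5479922294616699, -0.10785207897424698, 0.046053092926740646, array([-0.00216399, -0.0030017 ,  0.13312948]))
((544.1483154296875, 51.23694610595703), (125.09327697753906, 122.70147705078125), 2.119539499282837)
((551.9154052734375, -224.34478759765625), (124.02189636230469, 123.85558319091797), 2.1305480003356934)
```

View pics/crop1.png

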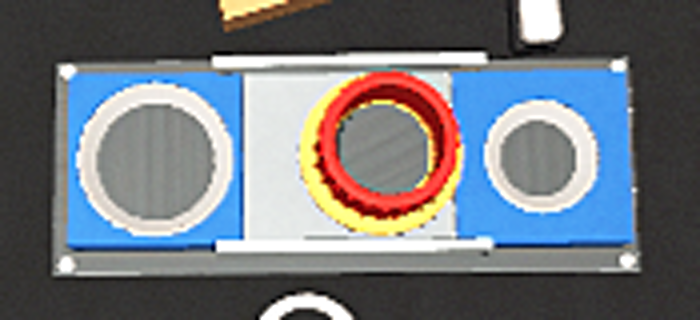

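The crop shows the red-sleeved cone at (390,140) between the rails, with the larger cup on the left at (155,158), so the choice is confirmed. I'll move now.

```bash
cat >>h.py <<'E'
cup=np.array([.544,.051]);yw=.032
ex=np.array([np.cos(yw),np.sin(yw)]);ey=np.array([-np.sin(yw),np.cos(yw)])
q=[0,ey[0],ey[1],0]
def W(a,b,z): return [*(cup+a*ex+b*ey),z]   # cup frame -> world
def L(p): d=np.array(p[:2])-cup; return [round(float(v),4) for v in (d@ex,d@ey)]
def st(t=""):
    o=observe();print(t,round(o["time"],2),L(o["eef_pos"]),o["eef_pos"][2].round(4),"F",np.round(o["ft_force"],1))
E
python3 - <<'E'
from h import *
manip.set_gripper(0)
manip.reach([.42,.42,.33],q);st()
c=L([.548,-.108]);print(c)
manip.reach(W(0,c[1],.25),q);st()
print("hit",manip.line_to(W(0,c[1],.118),velocity=.1,force_limit=6));st()
print("hit",manip.line_to(W(0,c[1]+.04,.118),velocity=.03,force_limit=1.2));st("contact")
print(observe()["opening"])
E
```

```text
2.7 [-0.1134, 0.3741] 0.3297 F [-0.2  0.7 -0.3]
[-0.0011, -0.159]
 4.68 [0.0005, -0.1575] 0.2501 F [-0.1 -0.2  0.4]
hit False
 6.15 [0.0005, -0.1591] 0.1186 F [ 0.1 -0.3  0.4]
hit True
contact 6.88 [-0.0003, -0.14] 0.1176 F [ 0.1  0.  -0.8]
-0.00034618408090885273
```

```bash
python3 - <<'E'
from h import *
for b in(-.06,-.02,0.0,.01):
    print("hit",manip.line_to(W(0,b,.118),velocity=.04,force_limit=15));st()
    x=red();print(L(x[:2]),x[2:])
im,_=get_image("top");cv2.imwrite("pics/p2.png",cv2.resize(im[150:260,240:440],None,fx=4,fy=4))
E
```

```text
hit False
 9.06 [0.0, -0.0601] 0.118 F [-0.6 -0.2  0.9]
[-0.0095, -0.1204] (0.0053832815028727055, array([-0.01719139, -0.38544192,  0.13315081]))
hit False
 10.26 [0.0001, -0.0202] 0.1181 F [0.7 0.  1.2]
[-0.0268, -0.0613] (0.06372091174125671, array([-0.68387685,  0.73723368,  0.1590659 ]))
hit False
 10.96 [-0.0, 0.0001] 0.118 F [-0.2 -0.7 -0.8]
[-0.0204, -0.0355] (0.018588894978165627, array([0.21568092, 0.21770859, 0.12108081]))
hit False
 11.41 [-0.0, 0.0104] 0.118 F [ 0.8 -0.2  0.2]
[-0.0038, -0.0169] (0.04186435416340828, array([ 0.02392643, -0.07759289,  0.12125599]))
```

View pics/p2.png

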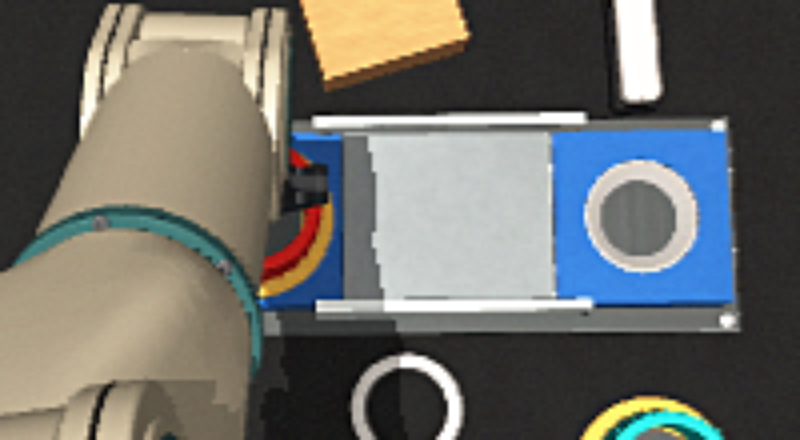

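The view shows the cone over the large cup with its rim height at 0.121, which would be home. I'll back off and check it unobstructed.

```bash
python3 - <<'E'
from h import *
manip.line_to(W(0,0,.118),velocity=.05);manip.line_to(W(0,0,.2),velocity=.12);manip.line_to(W(0,-.18,.22),velocity=.25);st()
for c in("scene","top"):
    x=red(c);print(c,L(x[:2]),x[2:])
    print([ (L(r["xyz"]),np.round(r["xyz"][2],3)) for r in models.place_of("cone",c)],[ (L(r["xyz"]),np.round(r["xyz"][2],3)) for r in models.place_of("cone_top",c)])
E
```

```text
13.57 [-0.0002, -0.1781] 0.2193 F [-0.1  0.2 -0. ]
scene [-0.0031, -0.0005] (0.04879298433661461, array([-0.00117291,  0.03364693,  0.12422631]))
[([-0.185, -0.2783], np.float64(-0.004)), ([-0.0013, 0.0063], np.float64(0.037)), ([-0.2272, 0.0914], np.float64(-0.004)), ([0.001, 0.0006], np.float64(0.126))] [([-0.0015, 0.0022], np.float64(0.124)), ([-0.1855, -0.2805], np.float64(0.084)), ([-0.2273, 0.0906], np.float64(0.088))]
top [-0.0006, 0.0] (0.04652298614382744, array([0.00248145, 0.03204945, 0.12191915]))
[([-0.2271, 0.0957], np.float64(0.0)), ([-0.1383, -0.1071], np.float64(0.001)), ([-0.0017, 0.0069], np.float64(0.037))] [([-0.0026, -0.0012], np.float64(0.126)), ([-0.227, 0.0905], np.float64(0.08)), ([-0.1869, -0.2809], np.float64(0.083))]
```

Nearly home, but there is a 0.033 rad residual lean with the +y side high. I'll press the +y rim down lightly and re-check.

```bash
python3 - <<'E'
from h import *
manip.line_to(W(0,.039,.2),velocity=.25)
manip.line_to(W(0,.039,.16),velocity=.1)
print(manip.line_to(W(0,.039,.13),velocity=.02,force_limit=10));st()
manip.line_to(W(0,.039,.2),velocity=.12);manip.line_to(W(0,-.18,.22),velocity=.25)
for c in("scene","top"):
    x=red(c);print(c,L(x[:2]),x[2:])
E
```

```text
True
 16.27 [0.0002, 0.0411] 0.1462 F [0.3 0.2 1.8]
scene [-0.0015, 0.0013] (0.04827743023633957, array([-0.01349887, -0.02276629,  0.12455271]))
top [-0.0006, 0.0006] (0.04646766930818558, array([-0.00333623, -0.0281115 ,  0.12171727]))
```

It tips freely within tolerance, so it isn't jammed. Now I'll rock it away from the robot.

```bash
cat >>h.py <<'E'
def rock(s):
    manip.line_to(W(0,0,.2),velocity=.25);manip.line_to(W(0,0,.13),velocity=.1)
    f0=observe()["ft_force"]
    print("hit",manip.line_to(W(s*.034,0,.13),velocity=.02,force_limit=2.0));st("contact")
    a=L(observe()["eef_pos"])[0]
    for k in(.005,.007):
        manip.line_to(W(a+s*k,0,.13),velocity=.02);manip.dwell(.15);st(f"+{k}")
        for c in("scene","top"): x=red(c);print(c,L(x[:2]),x[2:])
E
python3 - <<'E'
from h import *
rock(1)
E
```

```text
hit True
contact 20.91 [0.0244, 0.0001] 0.1292 F [-0.4 -0.  -0.5]
+0.005 21.47 [0.0284, 0.0] 0.1295 F [-4.9  0.  -3. ]
scene [0.0078, -0.0004] (0.045291729271411896, array([-0.05005901, -0.01475685,  0.12708454]))
top [-0.0047, -0.0317] (0.028210902586579323, array([0.02600457, 0.08861861, 0.12714992]))
+0.007 21.97 [0.0312, -0.0] 0.13 F [-4.8  0.8 -2.5]
scene [0.0174, -0.0015] (0.04779719561338425, array([-0.00673277, -0.03081946,  0.1271222 ]))
top [-0.0027, -0.0319] (0.028544556349515915, array([0.07953625, 0.35650745, 0.13115334]))
```

```bash
python3 - <<'E'
from h import *
manip.line_to(W(.0335,0,.13),velocity=.02);manip.dwell(.3);st()
im,_=get_image("scene");cv2.imwrite("pics/r1.png",cv2.resize(im[150:270,230:400],None,fx=4.5,fy=4.5,interpolation=2))
E
```

```text
22.62 [0.0335, -0.0] 0.1301 F [-4.7 -0.7 -0.7]
```

View pics/r1.png

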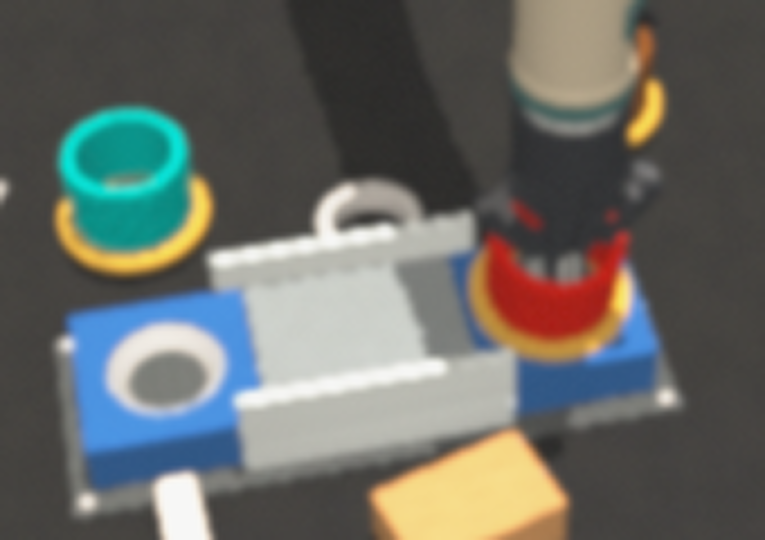

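The cone appears tipped away (sleeve at about (555,290), near flange edge down). I'll quantify the tilt from the slope of the sleeve's outer wall.

```bash
cat >>h.py <<'E'
def wall(c="scene"):
    im,P=pts(c);h=cv2.cvtColor(im,cv2.COLOR_BGR2HSV)
    D=P[...,:2]-cup;a=D@ex;b=D@ey;z=P[...,2]
    m=((h[...,0]<6)|(h[...,0]>174))&(h[...,1]>150)&(abs(b)<.014)&(a>.037)&(a<.075)&(z>.064)&(z<.113)
    r=a[m]+.046-np.sqrt(.046**2-b[m]**2)
    s=np.polyfit(z[m],r,1);y=(h[...,0]>15)&(h[...,0]<35)&(h[...,1]>120)&(abs(a)<.075)&(abs(b)<.07)&(z>.04)&(z<.09)
    n=np.linalg.lstsq(np.c_[a[y],b[y],np.ones(y.sum())],z[y],rcond=None)[0]
    print("wall lean",round(s[0],3),"x@.1",round(np.polyval(s,.1),4),m.sum(),"flange plane",n.round(3),y.sum())
E
python3 - <<'E'
from h import *
wall()
E
```

```text
wall lean 0.188 x@.1 0.0496 68 flange plane [-0.17  -0.028  0.067] 137
```

It leans about 0.18 rad away from the robot. Release it and check that it drops home.

```bash
python3 - <<'E'
from h import *
manip.line_to(W(.0,0,.13),velocity=.03);manip.dwell(.5);wall()
manip.line_to(W(0,0,.2),velocity=.12);manip.line_to(W(0,-.18,.22),velocity=.25);st();wall()
for c in("scene","top"):
    x=red(c);print(c,L(x[:2]),x[2:])
E
```

```text
wall lean -0.001 x@.1 0.0425 83 flange plane [-0.005 -0.032  0.06 ] 143
 26.15 [-0.0002, -0.178] 0.2193 F [ 0.1  1.2 -0.1]
wall lean 0.023 x@.1 0.0429 85 flange plane [-0.041 -0.042  0.062] 158
scene [-0.0019, 0.0004] (0.04878664389252663, array([-0.00467268, -0.01060899,  0.12478483]))
top [0.0003, 0.0012] (0.046016987413167953, array([-0.00858091, -0.02109759,  0.12168763]))
```

Home again. Now I'll rock it towards the robot.

```bash
python3 - <<'E'
from h import *
rock(-1)
wall()
manip.line_to(W(-.0335,0,.13),velocity=.02);manip.dwell(.3);st();wall()
E
```

```text
hit True
contact 29.26 [-0.0267, 0.0] 0.1298 F [ 2.  -0.9  0.2]
+0.005 29.77 [-0.0309, 0.0001] 0.1302 F [ 4.6  1.5 -1.1]
scene [-0.0023, 0.0023] (0.0471857450902462, array([ 0.03212973, -0.01867473,  0.12740551]))
top [0.0004, -0.0424] (0.00564181013032794, array([   2.53862377, -110.29005414,    0.12525324]))
+0.007 30.27 [-0.0334, 0.0] 0.13 F [ 4.5  1.6 -1.4]
scene [-0.0061, 0.0011] (0.04631780460476875, array([ 0.05291189, -0.01755863,  0.12998957]))
top [-0.0013, -0.0424] (0.007330551743507385, array([   2.53862377, -110.29005414,    0.12773176]))
wall lean -0.04 x@.1 0.0393 40 flange plane [ 0.072 -0.028  0.066] 167
 30.98 [-0.0334, 0.0] 0.13 F [ 4.1  1.2 -0.6]
wall lean -0.041 x@.1 0.0395 49 flange plane [ 0.083 -0.03   0.065] 165
```

```bash
sed -i 's/(a>.037)/(a>.028)/' h.py; python3 - <<'E'
from h import *
for a in(-.035,-.0365,-.038):
    manip.line_to(W(a,0,.13),velocity=.02);manip.dwell(.3);st();wall()
    x=red("scene");print(L(x[:2]),x[2:])
E
```

```text
31.57 [-0.0348, -0.0] 0.13 F [ 4.4  0.3 -1.6]
wall lean -0.093 x@.1 0.0374 76 flange plane [ 0.103 -0.033  0.066] 167
[-0.0071, 0.0006] (0.04593846574425697, array([ 0.05787181, -0.0022269 ,  0.13138048]))
 32.23 [-0.0363, -0.0] 0.13 F [5.  0.4 0.2]
wall lean -0.146 x@.1 0.0361 74 flange plane [ 0.116 -0.036  0.068] 171
[-0.0081, 0.0002] (0.045292630791664124, array([ 0.06793071, -0.01695879,  0.13270968]))
 32.88 [-0.0377, 0.0] 0.13 F [5.  1.  0.1]
wall lean -0.146 x@.1 0.0356 66 flange plane [ 0.173 -0.036  0.067] 170
[-0.007, -0.0001] (0.04502871632575989, array([0.08130939, 0.00108788, 0.1345905 ]))
```

It leans about 0.15 rad towards the robot. Release, retract and verify.

```bash
python3 - <<'E'
from h import *
manip.line_to(W(.0,0,.13),velocity=.03);manip.dwell(.5)
manip.line_to(W(0,0,.2),velocity=.12);manip.line_to(W(0,-.18,.25),velocity=.25);manip.dwell(.5);st();wall()
for c in("scene","top"):
    x=red(c);print(c,L(x[:2]),x[2:])
im,_=get_image("top");cv2.imwrite("pics/f.png",im)
E
```

```text
37.02 [0.0, -0.1798] 0.25 F [-0.1  0.3 -1.2]
wall lean 0.005 x@.1 0.0421 85 flange plane [-0.045 -0.039  0.062] 157
scene [-0.0032, 0.0014] (0.0478142611682415, array([ 0.00501428, -0.01673671,  0.12451062]))
top [-0.0003, 0.0007] (0.04598627984523773, array([-7.41422031e-05, -2.18961430e-02,  1.21595603e-01]))
```

View pics/f.png

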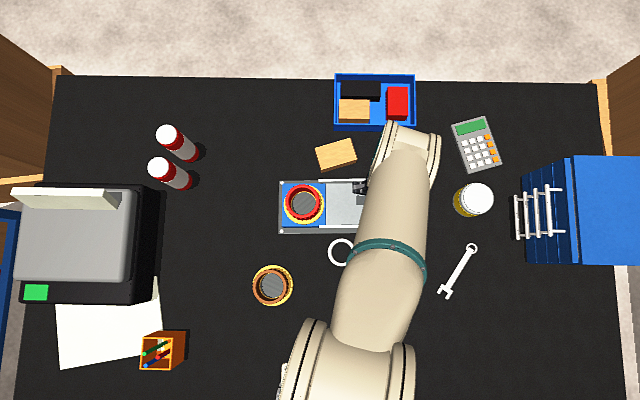

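The red cone sits centred in the large cup at (304,204). The bystanders in view are where they were, and the arm is clear.

```bash
python3 -c "
from workcell import *
print(job_done())"
```

```text
the job is handed in; nothing more can be done
None
```

I slid the red-sleeved cone home into the large cup and rocked it away from the robot (about 0.18 rad), let it drop home, then rocked it towards the robot (about 0.15 rad). It now sits home and upright to within about 0.02 rad, the visible bystanders look unmoved, and the job is handed in with no verdict returned.

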